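# Put the air filter on bypass

## Task

The compressed-air filter is due for a new element, but the air downstream must not be cut off: with a fingertip, push the lever of the bypass valve (the one in the pipe that loops round the filter) round until that valve is fully open, and only then push the levers of the filter's inlet and outlet valves round, in either order, until both are fully shut. Push the levers, do not take hold of them, and leave the loose things around the station where they are.

Things in the scene. Friction and masses are not known exactly. Their poses are not given: they have to be found in the camera images.
- air_unit: air filter station fixed to the bench: 21 mm steel pipe, axis 150 mm up, 620 mm wide along its y, 200 mm deep. Origin on the bench in its middle. Main line along y at x = +65 mm, from +y: tee (y = 235), inlet valve, filter, outlet valve, tee (-235). Bypass pipe parallel at x = -65 round the filter from tee to tee, with the bypass valve. Lever along the pipe = valve open, square across = shut
- filter_top (a point): centre of the top of the air filter in the main line (station x = +65, y = 0), 175 mm above the bench: 62 mm square metal head, clear bowl hanging below. The levers swing level 20 mm above it; pipe clamps stay below 172 mm. A gauge on the outlet end of the main line (station x = +65, y = -290; 40 mm across) has its top 201 mm up
- bypass_valve (a joint): turn of the bypass valve's lever about its upright stem (rad), hard stops at both ends; 0 = shut (lever across the pipe, pointing to the station's +x, the filter), pi/2 = fully open (along the pipe, to the station's +y); grows counter-clockwise from above; it stays where it is left (friction 0.4 N m, some 6 N at the sleeve)
- bypass_stem (a point): point on the bypass valve's upright stem axis at the height of the lever's sleeve, 200 mm above the bench, 50 mm above the pipe axis; at x = -65, y = 0 mm of the station; the lever turns about it in a level plane
- bypass_grip (a point): centre of the black plastic sleeve on the bypass valve's steel lever, 62 mm long, 20 wide, 11 thick, level. Point 66 mm from the stem axis (it spans 35 to 97 mm from the stem); x axis along the lever from stem to tip, z up. Beyond 45 mm from the stem nothing stands less than 20 mm under the lever's plane anywhere along its swing
- inlet_valve (a joint): turn of the inlet valve's lever about its upright stem (rad), hard stops at both ends; 0 = fully open (lever along the pipe, pointing to the station's -y), pi/2 = shut (across the pipe, to the station's -x, the bypass); grows clockwise from above; it stays where it is left (friction 0.4 N m, some 6 N at the sleeve)
- inlet_stem (a point): point on the inlet valve's upright stem axis at the height of the lever's sleeve, 200 mm above the bench, 50 mm above the pipe axis; at x = +65, y = +140 mm of the station; the lever turns about it in a level plane
- inlet_grip (a point): centre of the black plastic sleeve on the inlet valve's steel lever, 62 mm long, 20 wide, 11 thick, level. Point 66 mm from the stem axis (it spans 35 to 97 mm from the stem); x axis along the lever from stem to tip, z up. Beyond 45 mm from the stem nothing stands less than 20 mm under the lever's plane anywhere along its swing
- outlet_valve (a joint): turn of the outlet valve's lever about its upright stem (rad), hard stops at both ends; 0 = fully open (lever along the pipe, pointing to the station's -y), pi/2 = shut (across the pipe, to the station's -x, the bypass); grows clockwise from above; it stays where it is left (friction 0.4 N m, some 6 N at the sleeve)
- outlet_stem (a point): point on the outlet valve's upright stem axis at the height of the lever's sleeve, 200 mm above the bench, 50 mm above the pipe axis; at x = +65, y = -140 mm of the station; the lever turns about it in a level plane
- outlet_grip (a point): centre of the black plastic sleeve on the outlet valve's steel lever, 62 mm long, 20 wide, 11 thick, level. Point 66 mm from the stem axis (it spans 35 to 97 mm from the stem); x axis along the lever from stem to tip, z up. Beyond 45 mm from the stem nothing stands less than 20 mm under the lever's plane anywhere along its swing
- spare_element: bystander: loose white pleated filter element with black end caps, 44 mm across, 98 mm tall, standing beyond the station; origin under its centre
- spray_can: bystander: loose aluminium spray can, 54 mm across, 170 mm tall, standing beyond the station; origin under its centre
- parts_bin: bystander: loose blue open bin with brass fittings, 100 x 140 x 70 mm, beyond the station; origin under its centre
- spanner: bystander: loose open-ended spanner, 180 mm long, lying flat between station and robot; origin under its middle

How it is judged:
By the outcome, as a careful person would: the job done as asked, in the order asked, and still so for the second after the job is handed in, with the robot touching nothing.
It also fails if it takes over 61 s, if anything falls off the work surface, if the arm or the gripper's body presses on something with over 40 N, if the wrist force passes 120 N, or if a joint passes its speed limit or range.

## Robot

A 6-joint arm with a two-finger parallel gripper is mounted at the origin on the work surface. World frame = base frame: x ahead of the robot, y to its left, z up, the work surface at z = 0. Lengths are in m, angles in rad, forces in N, time in s.
With the tool pointing down it reaches from about 0.275 to 0.875 m from the base axis. Payload 12.5 kg.
Tool frame: the origin (TCP) lies at the very end of the fingers, on their centre line; the grasp point (between the pads) lies 19 mm behind it; x points along the fingers, y is the direction in which the jaws open and shut, and the axes are right-handed (so a half turn about x gives the same grasp; the last joint's range is limited). The gripper opens to 85 mm and grips with 20 to 120 N. Pads are 22 mm wide; open, the fingers measure 114 mm over their backs; the gripper's body (76 mm by 85 mm) begins 54 mm behind the grasp point. The pads swing forward as they close: fully open they stand 13 mm farther back than shut.
Start: joints at [1.058, 0.351, 1.652, -0, 1.139, -0.085], TCP at [0.228, 0.5, 0.231] pointing down, gripper open.
Joint ranges: [-2.75, 2.75], [-0.79, 2.1], [0.01, 2.65], [-1.57, 4.71], [0.07, 3.14], [-2.87, 2.87]. Speed limits (rad/s): [2.22, 2.22, 2.79, 3.14, 3.14, 3.14].

## Interface

Orientations are given as a 3x3 rotation matrix whose columns are the frame's x, y, z axes.
In Python, from bench import manip gives the robot as it stands. Calls block until the motion is done:
- manip.move_ptp(position, orientation): joint-space move of the TCP to a pose.
- manip.move_l(position, attitude=None, max_speed=0.15): straight line of the TCP; attitude=None keeps the orientation; max_speed is the mean speed in m/s.
- manip.move_j(angles): joint-space move.
- manip.set_gripper(opening, effort=None): opening from 0.0 (shut) to 1.0 (fully open); effort is the grip in N (None keeps the last); returns when the fingers have stopped.
- manip.dwell(seconds).
- manip.inverse_kinematics(position, orientation): joint angles nearest the present ones, or None.
- manip.grab_frame(name): name is "scene" or "side" or "wrist"; returns (picture, depth): 384x512x3 uint8, red, green, blue; 384x512 float32, m along the optical axis (not along the pixel's ray), 0 where there is no reading.
- manip.get_calibration(name): a dict with "camera_matrix" (3x3 intrinsics, pixels), "R" (3x3) and "t" (3): a world point X has camera coordinates R X + t. Camera axes: x right, y down, z forward; pixel columns grow to the right and rows downward; lengths in m; the calibration is good to about 2 mm. A picture is of the moment at which its call begins: read the wrist's pose just before it. get_calibration takes no time and is no camera call; for the wrist camera it gives the pose at the moment of the call.
A pose or a line that the arm cannot do raises manip.Unreachable and nothing moves.
- manip.sign_off(): hands the job in, once; it reports no verdict.
Trained networks look in the newest picture that a camera, given by its name, has taken for a name from the list of things; names that differ only in an ending like _2 or _b are one class to them, and where a whole thing is asked for, a point or a joint stands for the part that bears it (a point fixed in the world has none). Each returns a list of dicts, best first, with "confidence" (0 to 1); they miss things now and then, are a little off and sometimes report something else, mostly with a low value. They report only what shows in the picture. A call takes as long as a camera call.
- manip.look_for(camera, name): "at" ([x, y, z] in m, in world coordinates, good to about 4 mm: the middle of the surface that is visible of it).
Readings, each from a call of its own:
- manip.current_time(): time.
- manip.current_qpos(): joint angles.
- manip.current_joint_vel(): joint speeds.
- manip.current_joint_torque(): joint torques, N m.
- manip.current_ee_pos(): TCP position.
- manip.current_tcp_rot(): TCP orientation.
- manip.current_force(): force on the tool from outside, world axes, zero at the start.
- manip.current_ft_torque(): the same for the moment, N m.
- manip.current_grip_width(): opening from 0.0 (shut) to 1.0 (fully open).
Only numpy, scipy, OpenCV 4.12 (cv2) and the standard library are available. Lean on these libraries where they do the work, as an engineer would, in place of code of your own. Each camera call takes 0.05 s, during which the arm holds its last target. There are 200 camera calls.

## Working session

There is one attempt and no reset: what is moved stays moved. The work goes in short steps, each a Python script; the robot and the scene stay as the last script left them, time stands still between calls to the robot, and variables do not carry over. Pictures are saved under pics/ and viewed, about 8 in all and at most 12, crops included, and the job is handed in when it is done.

```bash
mkdir -p pics; ls; python3 - <<'E'
from bench import manip
import cv2,numpy as np
ims=[]
for c in ("scene","side"):
    p,d=manip.grab_frame(c); np.save(f"/tmp/{c}_d.npy",d); np.save(f"/tmp/{c}_p.npy",p)
    cv2.imwrite(f"pics/{c}0.png",cv2.resize(p[:,:,::-1],(800,600)))
    k=manip.get_calibration(c); print(c,"cam at",-k["R"].T@k["t"])
    for n in ("air_unit","bypass_grip","inlet_grip","outlet_grip","bypass_stem","filter_top","spare_element","spray_can","parts_bin","spanner"):
        for r in manip.look_for(c,n)[:4]:
            print(n,np.round(r["at"],3),round(r["confidence"],2), np.round((lambda q:q[:2]/q[2])(k["camera_matrix"]@(k["R"]@np.array(r["at"])+k["t"]))*1.5625))
print(manip.current_time(), manip.current_tcp_rot())
E
```

```text
pics
scene cam at [1.17168872 0.03522032 0.67185885]
air_unit [0.558 0.075 0.158] 0.59 [462. 287.]
bypass_grip [0.506 0.071 0.2  ] 0.78 [462. 241.]
inlet_grip [0.552 0.17  0.2  ] 0.88 [535. 265.]
outlet_grip [ 0.599 -0.102  0.202] 0.74 [331. 274.]
bypass_stem [0.498 0.066 0.205] 0.6 [459. 234.]
filter_top [0.565 0.074 0.154] 0.88 [462. 292.]
spare_element [0.702 0.236 0.069] 0.85 [580. 417.]
parts_bin [ 0.716 -0.107  0.031] 0.74 [321. 425.]
spanner [0.304 0.111 0.006] 0.57 [475. 264.]
side cam at [0.40556838 0.53219551 0.59774081]
air_unit [0.518 0.233 0.156] 0.81 [374. 429.]
bypass_grip [0.487 0.07  0.205] 0.94 [451. 292.]
inlet_grip [0.55  0.181 0.204] 0.59 [361. 348.]
outlet_grip [ 0.586 -0.095  0.203] 0.74 [410. 203.]
outlet_grip [0.549 0.182 0.205] 0.27 [361. 349.]
bypass_stem [0.488 0.072 0.202] 0.72 [451. 296.]
bypass_stem [0.546 0.183 0.204] 0.2 [365. 352.]
filter_top [ 0.59  -0.094  0.197] 0.33 [406. 207.]
spare_element [0.681 0.251 0.075] 0.63 [228. 447.]
spray_can [0.671 0.119 0.119] 0.6 [287. 339.]
spray_can [ 0.591 -0.09   0.198] 0.19 [405. 207.]
parts_bin [ 0.717 -0.115  0.039] 0.78 [333. 270.]
spanner [0.315 0.12  0.009] 0.93 [569. 476.]
1.1 [[ 4.18605518e-05  4.14855398e-01  9.09887354e-01]
 [ 1.91379223e-05  9.09887354e-01 -4.14855399e-01]
 [-9.99999999e-01  3.47794294e-05  3.01489164e-05]]
```

View pics/scene0.png

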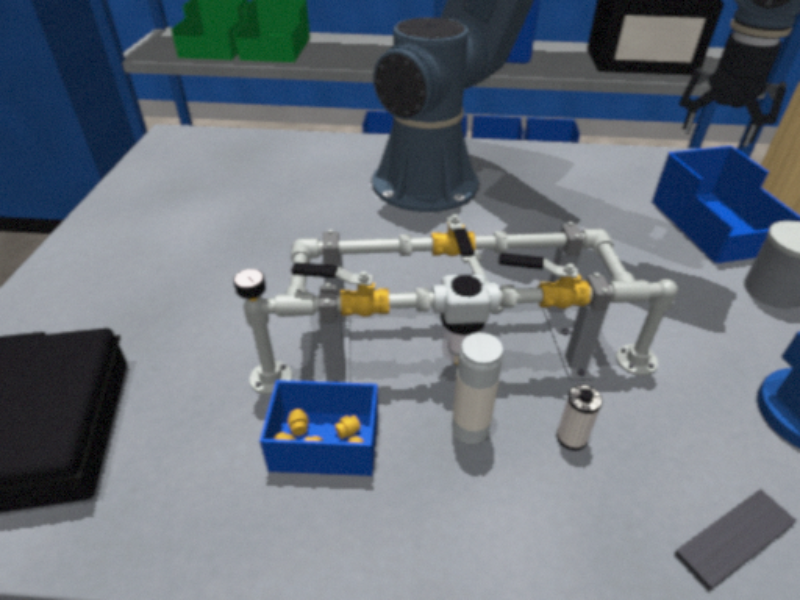

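View pics/side0.png

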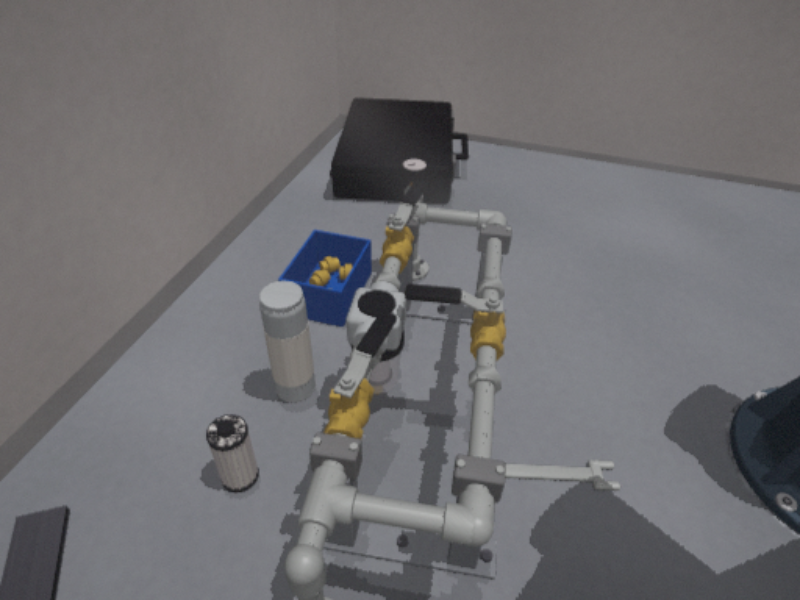

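The scene view shows the gauge at (250,282), outlet lever sleeve at (315,270) with its stem at (365,280), inlet sleeve at (521,260) with its stem at (567,272), and bypass sleeve at (463,241) with its stem at (455,222). The side view agrees, and shows the spanner at (560,474). Next I'll fit the station pose from the depth data.

```bash
cat > h.py <<'E'
from bench import manip
import cv2,numpy as np
def cloud(p,d,k):
    v,u=np.nonzero(d>0); z=d[v,u]; K=k["camera_matrix"]
    c=np.stack([(u-K[0,2])*z/K[0,0],(v-K[1,2])*z/K[1,1],z],1)
    return (c-k["t"])@k["R"], p[v,u].astype(int)
def levers(X,C):
    m=(X[:,2]>.185)&(X[:,2]<.22)&(C.max(1)<60)&(X[:,0]>.38)&(X[:,0]<.75)&(abs(X[:,1])<.4)
    g=np.zeros((800,800),np.uint8); ij=((X[m,:2]+[0,.4])*1000).astype(int); g[ij[:,0],ij[:,1]]=1
    n,lab=cv2.connectedComponents(cv2.dilate(g,np.ones((7,7))))
    for i in range(1,n):
        q=X[m][lab[ij[:,0],ij[:,1]]==i]
        if len(q)<25: continue
        r=cv2.minAreaRect(q[:,:2].astype(np.float32)*1000)
        w,V=np.linalg.eigh(np.cov(q[:,:2].T)); a=V[:,1]
        print("dark",len(q),q.mean(0).round(4),"rect c",np.round(r[0],1),"size",np.round(r[1]),"axis deg",round(np.degrees(np.arctan2(a[1],a[0])),1))
def yellow(X,C):
    m=(X[:,2]>.12)&(X[:,2]<.2)&(C[:,0]>150)&(C[:,2]<80)&(C[:,0]-C[:,2]>90)&(X[:,0]<.66)
    q=X[m]
    n,lab,st,ce=cv2.connectedComponentsWithStats(cv2.dilate(np.histogram2d(q[:,0],q[:,1],bins=(400,800),range=((.35,.75),(-.4,.4)))[0].astype(np.uint8).clip(0,1),np.ones((9,9))))
    for i in range(1,n): print("yellow c",(ce[i][1]/1000+.35).round(4),(ce[i][0]/1000-.4).round(4),st[i][4])
E
python3 - <<'E'
from h import *
for c in ("scene","side"):
    k=manip.get_calibration(c); X,C=cloud(np.load(f"/tmp/{c}_p.npy"),np.load(f"/tmp/{c}_d.npy"),k)
    print(c); levers(X,C); yellow(X,C)
# overhead wrist view
R=np.array([[0,0,1],[0,1,0],[-1,0,0.]]).astype(float)
R=np.stack([[0,0,-1],[0,1,0],[1,0,0]],1).astype(float); print(np.linalg.det(R))
for z in (.5,.45,.4):
    for x in (.45,.5):print(z,x,manip.inverse_kinematics([x,.08,z],R))
k=manip.get_calibration("wrist"); print("wristcam rel tool", manip.current_tcp_rot().T@(-k["R"].T@k["t"]-manip.current_ee_pos()), manip.current_tcp_rot().T@k["R"].T, k["camera_matrix"][0,0])
E
```

```text
scene
dark 121 [0.5152 0.0717 0.2053] rect c [512.1  70.8] size [55. 17.] axis deg -167.2
dark 198 [0.5499 0.1499 0.2042] rect c [547.7 150. ] size [56. 18.] axis deg 83.8
dark 189 [ 0.5948 -0.1233  0.2045] rect c [ 594.  -125.8] size [20. 56.] axis deg 89.8
dark 93 [ 0.6295 -0.2023  0.1919] rect c [ 627.6 -202.3] size [12. 35.] axis deg 115.6
yellow c 0.444 0.0868 376
yellow c 0.4527 0.0401 846
yellow c 0.5558 0.2274 1572
yellow c 0.5993 -0.0525 1437
yellow c 0.5915 -0.0915 114
side
dark 326 [0.5065 0.079  0.205 ] rect c [507.2  76.7] size [60. 17.] axis deg -169.0
dark 347 [0.5428 0.1568 0.2061] rect c [543.6 152.8] size [61. 19.] axis deg 85.9
dark 92 [ 0.5884 -0.1186  0.2063] rect c [ 588.3 -123.9] size [59. 18.] axis deg 86.5
dark 99 [ 0.609  -0.193   0.1928] rect c [ 608.6 -196.2] size [38. 22.] axis deg -160.9
yellow c 0.437 0.0796 731
yellow c 0.5446 0.2335 1061
yellow c 0.5863 -0.0432 837
1.0
0.5 0.45 [ 7.40251679e-02  3.16355285e-02  1.40290905e+00 -4.44089210e-16
  1.70704808e+00 -1.49677116e+00]
0.5 0.5 [ 6.66937196e-02  1.34094555e-01  1.29104426e+00 -4.44089210e-16
  1.71645384e+00 -1.50410261e+00]
0.45 0.45 [ 7.40251679e-02  3.30020790e-02  1.51528200e+00 -4.44089210e-16
  1.59330858e+00 -1.49677116e+00]
0.45 0.5 [ 6.66937196e-02  1.34498199e-01  1.40435991e+00 -4.44089210e-16
  1.60273454e+00 -1.50410261e+00]
0.4 0.45 [ 7.40251679e-02  4.60738994e-02  1.61633880e+00 -4.44089210e-16
  1.47917996e+00 -1.49677116e+00]
0.4 0.5 [ 6.66937196e-02  1.46489671e-01  1.50505546e+00 -4.44089210e-16
  1.49004752e+00 -1.50410261e+00]
wristcam rel tool [-1.41978078e-01 -3.35646923e-05 -8.01819818e-02] [[-6.13064513e-05 -3.13173090e-01  9.49696063e-01]
 [ 9.99999965e-01 -2.62758481e-04 -2.20938437e-05]
 [ 2.56459892e-04  9.49696028e-01  3.13173096e-01]] 286.88819894633133
```

The two clouds agree to about 6 mm. The yaw is about 9°, with the bypass stem near (0.444,0.059), the inlet stem near (0.551,0.217) and the outlet stem near (0.593,-0.059). The main levers are already about 13° off the pipe. I'll refine this from overhead.

```bash
python3 - <<'E'
from h import *
R=np.stack([[0,0,-1],[0,1,0],[1,0,0]],1).astype(float)
manip.move_ptp([.46,.08,.45],R); manip.set_gripper(0.0)
k=manip.get_calibration("wrist"); p,d=manip.grab_frame("wrist")
np.save("/tmp/w_p.npy",p);np.save("/tmp/w_d.npy",d)
X,C=cloud(p,d,k); levers(X,C); yellow(X,C)
for n in ("bypass_grip","inlet_grip","outlet_grip","filter_top"):
    print(n,[(np.round(r["at"],3),round(r["confidence"],2)) for r in manip.look_for("wrist",n)[:2]])
im=cv2.resize(p[:,:,::-1],(800,600)).copy()
K=k["camera_matrix"]
for s in ((.444,.059),(.551,.217),(.593,-.059)):
    q=K@(k["R"]@np.array([*s,.2])+k["t"]); cv2.circle(im,tuple(int(a) for a in q[:2]/q[2]*1.5625),4,(0,0,255),1)
cv2.imwrite("pics/w1.png",im); print(manip.current_time(),manip.current_force())
E
```

```text
dark 539 [0.5066 0.074  0.2045] rect c [508.9  74.1] size [62. 20.] axis deg -168.8
dark 483 [0.5434 0.1507 0.2043] rect c [544.1 151.3] size [58. 19.] axis deg 85.6
dark 438 [ 0.5881 -0.1226  0.2042] rect c [ 589.3 -123.7] size [58. 18.] axis deg 89.2
dark 159 [ 0.6051 -0.1939  0.1925] rect c [ 605.5 -196.2] size [35. 12.] axis deg -139.9
yellow c 0.4423 0.0297 340
yellow c 0.5426 0.222 1580
yellow c 0.5855 -0.0549 1846
bypass_grip [(array([0.485, 0.07 , 0.203]), 0.81)]
inlet_grip [(array([0.548, 0.173, 0.202]), 0.66)]
outlet_grip [(array([ 0.587, -0.103,  0.202]), 0.56)]
filter_top [(array([0.529, 0.071, 0.162]), 0.81)]
4.025 [0.39965312 0.1100365  0.41958524]
```

View pics/w1.png

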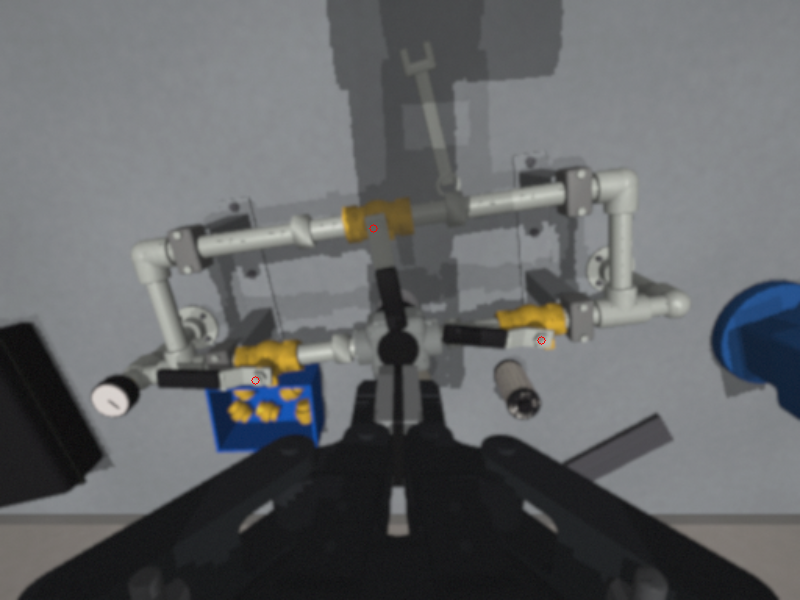

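The red stem circles land on the levers' roots: bypass (374,228), inlet (541,340), outlet (255,380). Sleeves are at (390,297), (474,336) and (188,378), which confirms the fit. Now I'll push the bypass lever with the shut fingertips.

```bash
cat >> h.py <<'E'
ST=dict(bypass=(.4437,.0600),inlet=(.5502,.2170),outlet=(.5922,-.0585)); YAW=8.8
Z=.188; ZUP=.26
def pose(stem,phi,s,off,r,z):
    a=np.radians(phi); d=np.array([np.cos(a),np.sin(a)]); n=s*np.array([-d[1],d[0]])  # n = push direction
    zt=-n; R=np.stack([[0,0,-1],np.cross([zt[0],zt[1],0],[0,0,-1]),[zt[0],zt[1],0]],1)
    q=np.array(stem)+r*d-off*n
    return [q[0],q[1],z],R,n
def push(name,phi0,phi1,s,r=.072,fmax=22):
    st=ST[name]
    P,R,n=pose(st,phi0,s,.036,r,ZUP); manip.move_ptp(P,R)
    manip.move_l([P[0],P[1],Z],max_speed=.1); f0=np.array(manip.current_force())
    print("down",f0.round(1))
    P,R,n=pose(st,phi0,s,.023,r,Z); manip.move_l(P,R,.06)
    phi=phi0
    while True:
        left=(phi1-phi)*s
        if left<-6: print("past end"); break
        phi+=s*(9 if left>18 else 4 if left>7 else 1.)
        P,R,n=pose(st,phi,s,.021,r,Z); manip.move_l(P,R,.08)
        f=np.array(manip.current_force())-f0; F=-f[:2]@n
        print(round(phi,1),"F",round(F,1),f.round(1))
        if F>fmax or np.linalg.norm(f)>40: break
    P,R,n=pose(st,phi,s,.036,r,Z); manip.move_l(P,None,.06)
    manip.move_l([P[0],P[1],ZUP],max_speed=.15)
    print("t",manip.current_time())
E
python3 - <<'E'
from h import *
push("bypass",11.5,90+YAW,1)
E
```

```text
down [-1.   1.  -0.1]
20.5 F 1.7 [ 1.1 -1.4  0.1]
29.5 F 1.0 [ 1.4 -0.4  0.1]
38.5 F 1.0 [ 1.4 -0.1  0.4]
47.5 F 0.7 [ 0.1 -1.   0.5]
56.5 F 1.2 [ 0.7 -1.1  0.6]
65.5 F 1.4 [ 1.2 -0.9  0.6]
74.5 F 1.2 [ 0.9 -1.3  0.7]
83.5 F 1.0 [ 0.9 -0.7  0.1]
87.5 F 3.1 [ 3.  -1.5  0. ]
91.5 F 2.8 [ 2.8 -1.4 -0.1]
95.5 F 3.0 [ 3.1 -1.2  0.4]
96.5 F 6.3 [ 6.6 -2.1 -0.5]
97.5 F 5.5 [ 5.8 -1.4 -0.5]
98.5 F 5.4 [ 5.5 -0.5  0.1]
99.5 F 11.9 [12.4 -1.8 -4.2]
100.5 F 18.1 [18.5 -0.7 -9. ]
101.5 F 23.5 [ 23.9  -0.1 -12.2]
t 12.2
```

```bash
cat >> h.py <<'E'
def look(fn):
    R=np.stack([[0,0,-1],[0,1,0],[1,0,0]],1).astype(float)
    manip.move_ptp([.46,.08,.45],R)
    k=manip.get_calibration("wrist"); p,d=manip.grab_frame("wrist"); levers(*cloud(p,d,k))
    cv2.imwrite(fn,cv2.resize(p[:,:,::-1],(800,600))); print(manip.current_time())
E
python3 - <<'E'
from h import *
look("pics/w2.png")
E
```

```text
dark 621 [0.4338 0.1254 0.2046] rect c [433.9 125.8] size [19. 60.] axis deg 97.9
dark 491 [0.5435 0.1508 0.2043] rect c [544.5 151.2] size [59. 19.] axis deg 85.9
dark 437 [ 0.5879 -0.1225  0.2042] rect c [ 588.9 -123. ] size [58. 17.] axis deg 88.8
dark 156 [ 0.6047 -0.1942  0.1925] rect c [ 605.3 -196.5] size [35. 13.] axis deg -138.5
13.0583
```

View pics/w2.png

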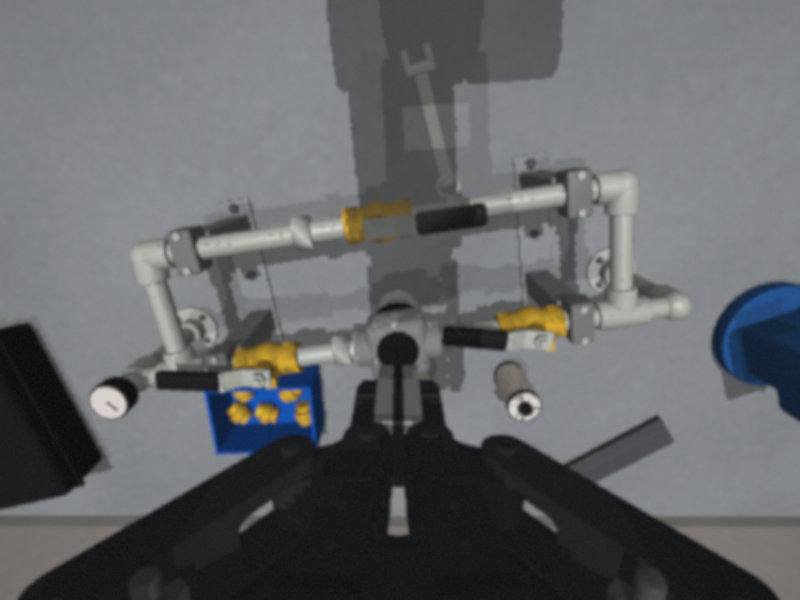

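The bypass lever now lies along its pipe (450,218), measured at 97.9° with the stop felt at about 99°. Next are the inlet and outlet valves.

```bash
python3 - <<'E'
from h import *
push("inlet",-94.3,-180+YAW,-1)
push("outlet",-91.3,-180+YAW,-1)
look("pics/w3.png")
E
```

```text
down [-0.2 -0.2  0.8]
-103.3 F 0.5 [ 0.4 -0.3 -1.2]
-112.3 F -0.6 [-0.1  1.3  0.2]
-121.3 F 0.2 [ 0.2  0.  -0.8]
-130.3 F 0.7 [ 0.3 -0.7 -1.2]
-139.3 F -0.0 [ 0.3  0.3 -1.5]
-148.3 F 1.1 [ 0.8 -0.8 -2. ]
-157.3 F -0.0 [ 0.   0.  -1.4]
-161.3 F 1.0 [ 0.4 -0.9 -0.2]
-165.3 F 0.3 [ 1.2  0.1 -1.6]
-166.3 F 5.3 [ 1.8 -5.  -0.7]
-167.3 F 5.2 [ 2.1 -4.8 -1.8]
-168.3 F 4.6 [ 0.9 -4.5 -0.9]
-169.3 F 4.4 [ 1.3 -4.2 -1.7]
-170.3 F 4.0 [ 1.4 -3.8 -0.7]
-171.3 F 3.5 [ 0.8 -3.4 -1.7]
-172.3 F 4.3 [ 0.8 -4.3 -1.7]
-173.3 F 10.3 [  1.3 -10.2  -1.2]
-174.3 F 17.6 [  3.3 -17.3  -0.9]
-175.3 F 25.3 [  4.7 -25.    0.4]
t 21.425
down [-0.4 -0.3  0.6]
-100.3 F -0.3 [-0.3  0.2 -0.6]
-109.3 F -0.3 [-0.2  0.6 -0.3]
-118.3 F 0.0 [-0.  -0.1 -0. ]
-127.3 F -0.5 [ 0.1  0.9 -0.9]
-136.3 F 0.2 [-0.5 -0.8 -0.9]
-145.3 F -0.9 [-0.4  0.8 -1.2]
-154.3 F -0.0 [-0.1 -0.1 -0.1]
-158.3 F 1.1 [ 0.7 -0.9  0. ]
-162.3 F 2.7 [ 1.5 -2.4 -0.8]
-166.3 F 1.4 [ 2.4 -0.8 -1. ]
-167.3 F 4.6 [ 1.7 -4.3 -1.8]
-168.3 F 5.4 [ 1.3 -5.2 -0.9]
-169.3 F 2.8 [ 2.4 -2.4 -0.9]
-170.3 F 5.1 [ 1.7 -4.9 -1.3]
-171.3 F 4.4 [ 2.7 -4.1 -1.2]
-172.3 F 8.8 [ 3.2 -8.5 -2.3]
-173.3 F 16.9 [  5.5 -16.4  -3.1]
-174.3 F 24.7 [  6.9 -24.2  -6.5]
t 30.3583
dark 615 [0.4339 0.1254 0.2045] rect c [433.9 125.6] size [19. 60.] axis deg 98.1
dark 558 [0.4854 0.207  0.2044] rect c [485.2 208.2] size [58. 20.] axis deg -171.1
dark 528 [ 0.5258 -0.0667  0.2043] rect c [526.2 -67.7] size [58. 19.] axis deg -170.2
dark 161 [ 0.605  -0.1939  0.1923] rect c [ 606.  -196.2] size [35. 13.] axis deg -139.5
31.4583
```

View pics/w3.png

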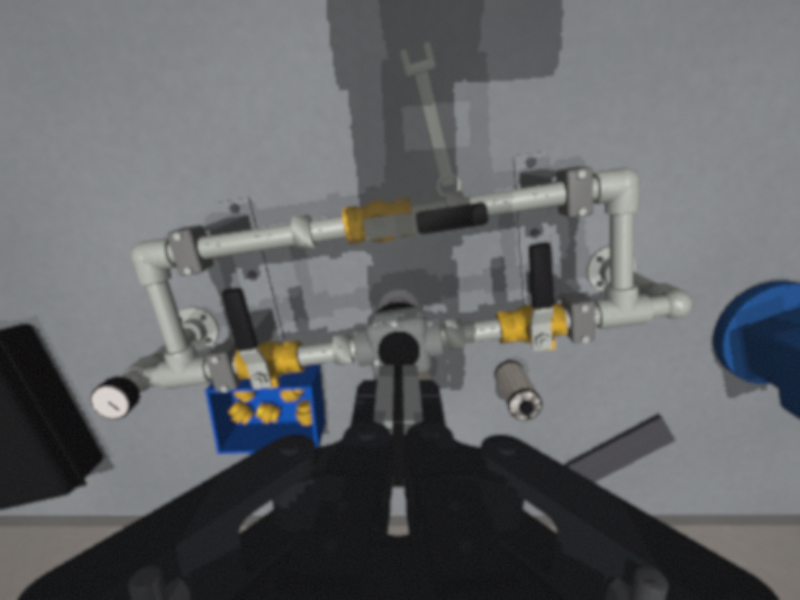

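All three levers are against their stops: bypass along its pipe (450,218), inlet (540,275) and outlet (238,318) square across. I'll check that the loose things haven't moved, then hand in.

```bash
python3 - <<'E'
from h import *
for c in("scene","side"):
    manip.grab_frame(c)
    for n in ("spare_element","spray_can","parts_bin","spanner"):
        print(c,n,[np.round(r["at"],3) for r in manip.look_for(c,n)[:1]])
print(manip.current_force())
manip.sign_off()
E
```

```text
scene spare_element [array([0.701, 0.235, 0.068])]
scene spray_can [array([0.707, 0.099, 0.121])]
scene parts_bin [array([ 0.715, -0.107,  0.027])]
scene spanner [array([0.44 , 0.108, 0.203])]
side spare_element [array([0.682, 0.252, 0.073])]
side spray_can [array([0.67 , 0.12 , 0.117])]
side parts_bin [array([ 0.714, -0.115,  0.039])]
side spanner [array([0.317, 0.12 , 0.005])]
[ 0.66724433 -0.14365258 -0.12942382]
the job is handed in; nothing more can be done
```

The job is done and handed in. I pushed the bypass lever fully open first, then the inlet and outlet levers fully shut, using only the shut fingertips.

- **Stops:** I pushed each lever until the force rose to about 24 N from about 5 N while turning, so each is against its hard stop. The whole run took about 32 s.
- **Lever angles:** The station is turned about 8.8°. From overhead, the bypass lever lies at 98.1° (98.8° is exactly along the pipe). Inlet is at -171.1° and outlet at -170.2° (-171.2° is square across).
- **Order:** I checked the bypass angle from overhead before touching the other two, and it had not moved at the end.
- **Loose things:** The side camera found all four within about 3 mm of where they started, and the scene camera agreed for the spare element and the bin. The scene camera missed the spray can at the start, so that view has no earlier reading to compare.
- **One disagreement:** On the last check, the scene camera placed the spanner at (0.44, 0.108, 0.203), which is where the bypass lever is. I take that as a false match: the side camera and the overhead picture both show the spanner unmoved.

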